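Weigh the desk seal on the sprung hanging scale

ROBOT

A 7-joint arm with a two-finger parallel gripper is mounted at the origin on the work surface. World frame = base frame: x ahead of the robot, y to its left, z up, the work surface at z = 0. Lengths are in m, angles in rad, forces in N, time in s.
With the tool pointing down it reaches from about 0.4 to 0.875 m from the base axis. Payload 19.3 kg.
Tool frame: the origin (TCP) lies midway between the tips of the shut fingers; the grasp point (between the pads) lies 19 mm behind it; z points along the fingers, y is the line along which they close (so a half turn about z gives the same grasp; the last joint's range is limited). The gripper opens to 85 mm and grips with 20 to 120 N. Pads are 22 mm wide; open, the fingers measure 114 mm over their backs; the gripper's body (76 mm by 85 mm) begins 54 mm behind the grasp point. The pads swing forward as they close: fully open they stand 13 mm farther back than shut.
Start: joints at [1.216, 0.521, -0.036, 1.599, 0.021, 1.021, -0.113], TCP at [0.176, -0.6, 0.197] pointing down, gripper open.
Joint ranges: [-2.91, 2.91], [-0.3, 2.13], [-1.5, 1.42], [0.17, 2.43], [-1.26, 4.41], [0.16, 1.93], [-2.52, 2.52]. Speed limits (rad/s): [1.89, 1.89, 2.39, 2.39, 3.01, 3.01, 3.01].

INTERFACE

Orientations are given as [roll, pitch, yaw] about the fixed x, y, z axes, in that order (R = Rz(yaw) Ry(pitch) Rx(roll)).
In Python, from workcell import telemetry, grab_frame, calibration, bot, outline_of, landmark_of gives the robot as it stands. The module is installed in compiled form; this text tells all that it offers.
- The arm moves only by the shell command python3 -m inch 'ROWS' [FORCE]. ROWS is JSON, a list of rows, each a list of 7 numbers: the shift along the tool's x, y, z in m, then the turn, a rotation vector about the tool's x, y, z in rad, then the closure, from 0 (fully open) to 1 (shut). A call has 1 to 5 rows; each row shifts and turns the commanded pose from where the row before left it, along the tool's axes as they then stand; what a row does not reach is not made up. A row lasts 1/10 s, in which the tool goes at most 50 mm and 8.59 degrees, less where a joint would pass 70% of its speed; a pose out of reach is approached as far as the arm can. A call is refused whole if a number of a shift passes 0.05 or a number of a turn 0.15, either way. A call with a gripper value outside its range is refused whole. The fingers move at their own pace and stop on an object; FORCE is the grip in N (left out, the last holds). Time passes only in rows, so rows that do not move let the fingers close. It gives the time, the measured TCP pose, the force, the opening and the grip force at its end, in the units of the state.
- telemetry.observe(): the state, without advancing time (a new reading comes with each control period).
- grab_frame(name): name is "scene" or "top" or "wrist"; returns the picture (400x640x3 uint8, red, green, blue); there is no depth.
- calibration(name): a dict with "fovy" (degrees; the focal length in pixels is half the picture's height over the tangent of half this angle, whatever the lens; pixels are square), "cx", "cy" (the principal point, pixels), "pose" (4x4, takes a point from camera to world coordinates). Camera axes: x right, y down, z forward; pixel columns grow to the right and rows downward; lengths in m; the calibration is good to about 2 mm. A picture is of the moment at which its call begins: read the wrist's pose just before it. calibration takes no time and is no camera call; for the wrist camera it gives the pose at the moment of the call.
- bot.job_done(): hands the job in; it is judged then, once.
Trained networks look in the newest picture that a camera, given by its name, has taken for a name from the list of things; names that differ only in an ending like _2 or _b are one class to them, and where a whole thing is asked for, a point or a joint stands for the part that bears it (a point fixed in the world has none). Each returns a list of dicts, best first, with "score" (0 to 1); they miss things now and then, are a little off and sometimes report something else, mostly with a low value. They report only what shows in the picture. A call takes as long as a camera call. They do not tell look-alikes from the thing itself.
- outline_of(label, camera): "region" (400x640 bool, what is visible of it) and "rect" ([left, top, right, bottom] in pixels, round what is visible of it).
- landmark_of(label, camera): "xy" ([column, row] in pixels: a listed point, or the origin of a listed thing).
The state is a dict: "clock": time; "qpos": joint angles; "qd": joint speeds; "joint_efforts": joint torques, N m; "position": TCP position; "tool_rot": TCP orientation; "force": force on the tool from outside, world axes, zero at the start; "moment": the same for the moment, N m; "grip_width": finger opening in m; "finger_force": force on a finger pad.
Only numpy, scipy, OpenCV 4.12 (cv2) and the standard library are available. Lean on these libraries where they do the work, as an engineer would, in place of code of your own. Each camera call takes 0.05 s, during which the arm holds its last target. There are 200 camera calls.

TASK

Pull the jade desk seal out of its tight rubber-lined sleeve (rocking it a little helps) and hang it by its brass bail on the hook of the hanging scale. Let its weight down gently so the sprung hook is not jolted, let go, and leave it hanging still on the dipped hook; do not disturb the water bottle, the mug or the ink stone.

Things in the scene. Friction and masses are not known exactly. Their poses are not given: they have to be found in the camera images.
- seal: Desk seal, 0.15 to 0.31 kg, 127 mm tall. Origin: centre of its underside, z up. Dark green square foot 30 x 30 mm, 30 mm tall; above it a brass neck, 14 mm (x) by 12 mm (y), z = 30 to 88 mm, to be gripped across y; above that a closed wire bail. It starts standing in the sleeve, with the sleeve's yaw.
- seal_bail (a point): Underside of the bail's peak, where it rests on a hook: on the seal's axis, 121.5 mm above its underside. The bail is 5 mm brass wire in the seal's y-z plane (its opening faces along x): wire centre leaves the neck at z = 87 mm, is 32 mm wide from z = 101 to 114 mm and ends in a shallow peak at 124 mm.
- seal_neck (a point): Grip point at mid neck, on the seal's axis, 62 mm above its underside.
- sleeve: Fixed sleeve: wooden base 110 (x) x 100 (y) x 8 mm, black block 62 x 70 mm, top 34 mm above the table. Origin: centre of underside. The seal's foot stands on the base, 26 mm deep in a square well with 2 mm play on the x sides, pinched on the y sides by two sprung rubber cheeks: pulling straight up takes some 7 to 18 N. x points to the robot's right (-y) within 0.35 rad.
- scale: Fixed hanging scale. Origin on the table below the hook; x to the robot's right (-y) within 0.25 rad. Grey base 14 mm thick (x -60 to 130, y +-50 mm), column at x 81 to 109 mm, white head (x -20 to 109, y +-30 mm), underside 310 mm up, over the hook: a vertical tool does not fit under it, one leaning 35 to 45 degrees (hand on the -x side, fingers to +x and down) does.
- hook_seat (a point): Where a bail rests: top of the hook's bottom bar, 223 mm above the table unloaded; axes of the scale; sinks with the hook. The hook is a J of 6 mm red steel wire in the x-z plane, open to -x: stem at x = 16 mm, bottom bar straight from x = -7 to 7 mm, upturned tip at x = -14 mm, its top 14 mm above this point. The bail goes over the tip from the -x side.
- hook (a joint): Sinking of the sprung hook in m: 0 unloaded, positive down, stop at 0.050. Spring 90 N/m and little damping: the seal sinks it 17 to 34 mm and it bobs for about a second or two when let go.
- water: Bystander: clear water bottle, 62 mm diameter, 200 mm tall, green label, origin under its centre.
- mug: Bystander: white mug, 76 mm diameter, 90 mm tall, origin under its centre.
- inkstone: Bystander: dark ink stone block 75 x 55 x 20 mm, origin under its centre.
Mind the look-alikes: they are no part of the job. What is meant by the sleeve is not red or turquoise, and is the larger of those in its own colour.

How it is judged:
By the outcome, as a careful person would: the job done as asked, in the order asked, and still so for the second after the job is handed in, with the robot touching nothing.
It also fails if it takes over 48 s, if anything falls off the work surface, if the arm or the gripper's body presses on something with over 40 N, if the wrist force passes 120 N, or if a joint passes its speed limit or range.

## Working session

There is one attempt and no reset: what is moved stays moved. The work goes in short steps, Python scripts to look and compute and a shell command to move; the robot and the scene stay as the last step left them, time stands still between calls to the robot, and variables do not carry over. Pictures are saved under pics/ and viewed, at most 10 in all, crops included, and the job is handed in when it is done.

```bash
mkdir -p pics; ls; cat > h.py <<'E'
import numpy as np, cv2
from scipy.spatial.transform import Rotation as R
from workcell import telemetry, grab_frame, calibration, bot, outline_of, landmark_of
def snap(n,f=None):
    c=calibration(n); im=grab_frame(n)
    if f: cv2.imwrite('pics/'+f,im[:,:,::-1])
    return im,c
def ray(c,px):
    f=200/np.tan(np.radians(c['fovy'])/2); T=np.array(c['pose'])
    d=T[:3,:3]@np.array([(px[0]-c['cx'])/f,(px[1]-c['cy'])/f,1]); return T[:3,3],d/np.linalg.norm(d)
def atz(c,px,z):
    o,d=ray(c,px); return o+d*(z-o[2])/d[2]
def proj(c,p):
    f=200/np.tan(np.radians(c['fovy'])/2); T=np.array(c['pose']); q=T[:3,:3].T@(np.array(p)-T[:3,3])
    return np.array([c['cx']+f*q[0]/q[2],c['cy']+f*q[1]/q[2]])
def tri(rs):
    A=0;b=0
    for o,d in rs:
        P=np.eye(3)-np.outer(d,d);A=A+P;b=b+P@o
    x=np.linalg.solve(A,b); return x,[np.linalg.norm((np.eye(3)-np.outer(d,d))@(x-o)) for o,d in rs]
E
cat > a.py <<'E'
from h import *
np.set_printoptions(precision=3,suppress=True)
s=telemetry.observe();print(s['clock'],s['position'],s['tool_rot'],s['grip_width'])
ims=[]
for n in ['scene','top']:
    im,c=snap(n,n+'0.png'); print(n,c['fovy'],c['cx'],c['cy'],np.array(c['pose']).round(3).tolist())
    for l in ['seal_bail','seal_neck','seal','sleeve','scale','hook_seat','water','mug','inkstone']:
        r=landmark_of(l,n); print(l,[(round(d['score'],2),np.round(d['xy'],1).tolist(),atz(c,d['xy'],{'seal_bail':.13,'seal_neck':.07,'hook_seat':.223,'seal':.008}.get(l,0))[:2].round(3).tolist()) for d in r[:4]])
E
python3 a.py
```

```text
pics
0.0 [ 0.175 -0.599  0.197] [-3.14   0.     0.285] 0.08535436359156816
scene 53.59741001799703 316.88952431329886 205.3293877280163 [[-0.817, 0.358, -0.453, 1.05], [0.577, 0.514, -0.634, 0.728], [0.006, -0.779, -0.627, 0.785], [0.0, 0.0, 0.0, 1.0]]
seal_bail [(0.64, [335.9, 215.0], [0.559, 0.125]), (0.6, [330.9, 253.0], [0.651, 0.226])]
seal_neck [(0.67, [334.9, 233.9], [0.564, 0.13]), (0.38, [334.9, 246.1], [0.591, 0.166])]
seal [(0.62, [330.7, 245.5], [0.56, 0.109])]
sleeve [(0.83, [294.6, 226.3], [0.594, -0.023]), (0.58, [330.9, 252.4], [0.57, 0.124]), (0.57, [355.0, 305.8], [0.63, 0.301]), (0.56, [367.0, 226.5], [0.418, 0.1])]
scale [(0.74, [261.0, 189.7], [0.587, -0.241])]
hook_seat [(0.54, [329.0, 250.8], [0.707, 0.29]), (0.5, [259.0, 127.4], [0.571, -0.244])]
water []
mug [(0.64, [435.6, 300.8], [0.459, 0.402])]
inkstone [(0.93, [279.4, 279.2], [0.736, 0.125])]
top 45.01771484012728 321.75246546177175 203.61190980771005 [[-0.02, -0.985, 0.173, 0.387], [-1.0, 0.018, -0.01, 0.068], [0.007, -0.174, -0.985, 1.386], [0.0, 0.0, 0.0, 1.0]]
seal_bail [(0.48, [298.5, 219.4], [0.567, 0.116])]
seal_neck [(0.58, [300.6, 223.6], [0.564, 0.113]), (0.29, [297.9, 225.7], [0.558, 0.121])]
seal [(0.49, [294.7, 225.8], [0.566, 0.132])]
sleeve [(0.81, [236.8, 204.8], [0.632, 0.301]), (0.74, [297.6, 230.0], [0.555, 0.124]), (0.7, [304.3, 281.8], [0.407, 0.107]), (0.57, [346.5, 214.0], [0.599, -0.018])]
scale [(0.72, [426.7, 221.8], [0.572, -0.25])]
hook_seat [(0.51, [442.8, 207.2], [0.577, -0.241])]
water [(0.59, [355.6, 160.7], [0.758, -0.05])]
mug [(0.81, [198.7, 265.2], [0.459, 0.407])]
inkstone [(0.84, [293.2, 171.1], [0.73, 0.135])]
```

View pics/scene0.png

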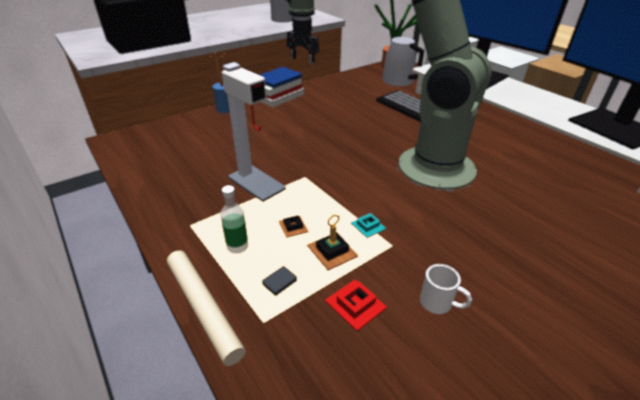

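View pics/top0.png

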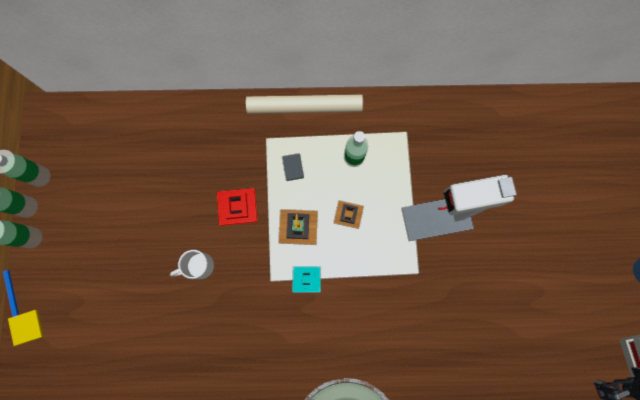

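The real seal stands in the larger wood and black sleeve, at top-view pixel (298,226). The smaller look-alike is at (349,214) and the hook is at (443,208). Next I need the yaws and finer positions.

```bash
cat > b.py <<'E'
from h import *
np.set_printoptions(precision=4,suppress=True)
for n in ['top','scene']:
    im=cv2.imread(f'pics/{n}0.png'); c=calibration(n); hsv=cv2.cvtColor(im,cv2.COLOR_BGR2HSV).astype(int)
    grab_frame(n)
    for l,z in [('sleeve',.008),('scale',.014)]:
        for d in outline_of(l,n)[:4]:
            m=np.array(d['region'])
            if l=='scale': m=m&(hsv[...,2]<150)&(np.abs(im.astype(int)[...,0]-im.astype(int)[...,2])<40)
            m=m.astype(np.uint8)
            ys,xs=np.nonzero(m)
            if len(xs)<50: continue
            P=np.array([atz(c,(x,y),z)[:2] for x,y in zip(xs,ys)],np.float32)
            r=cv2.minAreaRect(P*1000); print(n,l,round(d['score'],2),np.array(r[0]),np.array(r[1]),r[2])
ct,cs=calibration('top'),calibration('scene')
for a,b,l in [((298.5,219.4),(335.9,215),'bail'),((300.6,223.6),(334.9,233.9),'neck'),((442.8,207.2),(259,127.4),'hook')]:
    print(l,*tri([ray(ct,a),ray(cs,b)]))
im=cv2.imread('pics/top0.png'); a=cv2.resize(im[150:260,250:350],None,fx=4,fy=4,interpolation=3); b=cv2.resize(im[150:260,395:525],None,fx=4,fy=4,interpolation=3)
cv2.imwrite('pics/crop.png',np.hstack([a[:, :280],b])[:, :800])
E
python3 b.py
```

```text
top sleeve 0.97 [596.645 -22.257] [74.7784 68.7372] 76.8858413696289
top sleeve 0.92 [415.9932 102.0871] [79.2348 69.7347] 88.87647247314453
top sleeve 0.64 [626.7208 300.4768] [ 99.9186 109.7364] 4.904189109802246
top sleeve 0.62 [564.4034 122.9201] [111.7455 100.3066] 86.40332794189453
top scale 0.56 [ 611.8122 -341.6931] [141.6949 327.7335] 9.850557327270508
scene sleeve 0.89 [601.2996 -22.0478] [90.8221 72.0485] 74.33760070800781
scene sleeve 0.89 [627.7595 299.7148] [106.0156 111.4364] 4.611199378967285
scene sleeve 0.56 [419.4463 103.0715] [83.119 73.535] 85.59263610839844
scene scale 0.81 [ 374.3672 -734.3418] [1226.6547  205.7516] 66.59976959228516
bail [0.5629 0.1203 0.1296] [np.float64(0.005680760659832445), np.float64(0.005680760659832406)]
neck [0.561  0.1174 0.0602] [np.float64(0.005746201649328382), np.float64(0.005746201649328413)]
hook [ 0.5754 -0.2387  0.227 ] [np.float64(0.0013965243801625405), np.float64(0.0013965243801624715)]
```

View pics/crop.png

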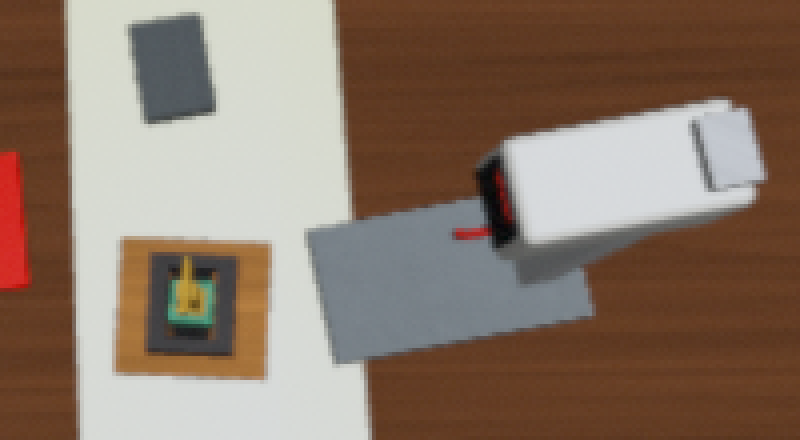

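The crop shows the seal in its sleeve, with the sleeve x-axis turned slightly clockwise. The scale base corners are at about (401.8,207.3), (408.8,240.8) and (473.5,229) in the top view.

```bash
cat >> h.py <<'E'
def tgt(yaw,th):
    xs=np.array([np.cos(yaw),np.sin(yaw),0]);ys=np.array([-np.sin(yaw),np.cos(yaw),0])
    z=np.sin(th)*xs-np.array([0,0,np.cos(th)]); return np.c_[np.cross(ys,z),ys,z]
def to(grasp,Rt):
    s=telemetry.observe(); R0=R.from_euler('xyz',s['tool_rot']).as_matrix(); p=np.array(grasp)+.019*Rt[:,2]
    d=p-np.array(s['position'])
    print('t',s['clock'],'TCP',np.round(s['position'],4),'goal',p.round(4),'| shift in tool axes now',(R0.T@d).round(4),'in goal axes',(Rt.T@d).round(4),'| turn',R.from_matrix(R0.T@Rt).as_rotvec().round(4),'w',round(s['grip_width'],4),'F',np.round(s['force'],1))
E
python3 - <<'E'
from h import *
c=calibration('top')
A,B,C=[atz(c,p,.014)[:2] for p in [(401.75,207.25),(408.75,240.75),(473.5,229)]]
print(A,B,C,np.linalg.norm(A-B),np.linalg.norm(C-B))
x=C-B;yaw=np.arctan2(x[1],x[0]);y2=A-B;print(yaw,np.arctan2(y2[1],y2[0])-np.pi/2)
y=(yaw+np.arctan2(y2[1],y2[0])-np.pi/2)/2; u=np.array([np.cos(y),np.sin(y)]);print(y,(A+B)/2+.06*u)
to([.5644,.1229,.15],tgt(np.radians(-93.6),np.radians(45)))
to([.5644,.1229,.15],tgt(np.radians(-93.6),0))
E
```

```text
[ 0.61349951 -0.17734118] [ 0.51631559 -0.19260283] [ 0.54645632 -0.38015145] 0.09837495548928145 0.18995512576986462
-1.4114499230888615 -1.4150296421407857
-1.4132397826148235 [ 0.57432188 -0.24422882]
t 1.3 TCP [ 0.1756 -0.5998  0.1974] goal [0.5636 0.1095 0.1366] | shift in tool axes now [ 0.5716 -0.5717  0.0608] in goal axes [ 0.5608  0.3427 -0.4748] | turn [-0.4791 -0.6831 -1.1564] w 0.0857 F [-0.8  0.2 -0.3]
t 1.3 TCP [ 0.1756 -0.5998  0.1974] goal [0.5644 0.1229 0.131 ] | shift in tool axes now [ 0.5762 -0.5844  0.0664] in goal axes [0.7457 0.3427 0.0664] | turn [-1.0000e-04 -0.0000e+00 -1.2232e+00] w 0.0857 F [-0.8  0.2 -0.3]
```

```bash

python3 -m inch '[[0.03,-0.025,-0.01,0,0,0,0],[0.03,-0.025,-0.01,0,0,0,0],[0.03,-0.025,-0.01,0,0,0,0],[0.03,-0.025,-0.01,0,0,0,0],[0.03,-0.025,-0.01,0,0,0,0]]'
python3 -m inch '[[0.03,-0.03,0,0,0,0,0],[0.03,-0.03,0,0,0,0,0],[0.03,-0.03,0,0,0,0,0],[0.03,-0.03,0,0,0,0,0],[0.03,-0.03,0,0,0,0,0]]'
python3 -m inch '[[0.03,-0.03,0,0,0,0,0],[0.03,-0.03,0,0,0,0,0],[0.03,-0.03,0,0,0,0,0],[0.03,-0.03,0,0,0,0,0],[0.03,-0.03,0,0,0,0,0]]'
python3 -m inch '[[0.03,-0.03,0,0,0,0,0],[0.03,-0.03,0,0,0,0,0],[0.03,-0.03,0,0,0,0,0],[0,0,0,0,0,-0.15,0],[0,0,0,0,0,-0.15,0]]'
python3 -m inch '[[0,0,0,0,0,-0.15,0],[0,0,0,0,0,-0.15,0],[0,0,0,0,0,-0.15,0],[0,0,0,0,0,-0.15,0],[0,0,0,0,0,-0.15,0]]'
python3 - <<'E'
from h import *
for t in (0,45):
    Rt=tgt(np.radians(-93.6),np.radians(t)); g=np.array([.5644,.1229,.065])
    to(g-.13*tgt(np.radians(-93.6),np.radians(45))[:,2],Rt)
E
```

```text
clock: 1.8
position: [0.2851, -0.4363, 0.2479]
tool_rot: [3.141, -0.0, 0.285]
force: [0.7, 0.3, 0.5]
grip_width: 0.0854
finger_force: 0.0
clock: 2.3
position: [0.3868, -0.2501, 0.2477]
tool_rot: [3.141, -0.0, 0.285]
force: [1.0, -0.6, 0.1]
grip_width: 0.0856
finger_force: 0.0
clock: 2.8
position: [0.4887, -0.0639, 0.2477]
tool_rot: [3.141, -0.001, 0.285]
force: [1.2, -0.2, 0.6]
grip_width: 0.0855
finger_force: 0.0
clock: 3.3
position: [0.5493, 0.0477, 0.2471]
tool_rot: [-3.141, 0.0, 0.593]
force: [-0.6, -0.2, 0.0]
grip_width: 0.0855
finger_force: 0.0
clock: 3.8
position: [0.5492, 0.0461, 0.2475]
tool_rot: [3.141, 0.0, 1.341]
force: [0.2, -0.1, -0.5]
grip_width: 0.0856
finger_force: 0.0
t 3.8 TCP [0.5492 0.0461 0.2475] goal [0.5702 0.2146 0.1379] | shift in tool axes now [ 0.1689 -0.018   0.1095] in goal axes [0.1695 0.0104 0.1095] | turn [ 1.00e-04  0.00e+00 -1.67e-01] w 0.0856 F [ 0.2 -0.1 -0.5]
t 3.8 TCP [0.5492 0.0461 0.2475] goal [0.5693 0.2012 0.1435] | shift in tool axes now [ 0.1556 -0.0157  0.104 ] in goal axes [ 0.1839  0.0104 -0.0368] | turn [-0.0655 -0.7835 -0.1584] w 0.0856 F [ 0.2 -0.1 -0.5]
```

```bash

python3 -m inch '[[0.04,-0.004,0,0,0,-0.083,0],[0.04,-0.003,0,0,0,-0.083,0],[0.04,0,0,0,0,0,0],[0.034,0.002,0,0,-0.13,0,0],[0,0,0,0,-0.13,0,0]]'
python3 -m inch '[[0,0,0,0,-0.13,0,0],[0,0,0,0,-0.13,0,0],[0,0,0,0,-0.13,0,0],[0,0,0,0,-0.135,0,0],[0,0,0,0,0,0,0]]'
cat > c.py <<'E'
from h import *
im,c=snap('wrist','w1.png')
for l in ['seal_neck','seal_bail','seal','sleeve']:
    for d in landmark_of(l,'wrist')[:2]: print(l,round(d['score'],2),np.round(d['xy'],1), 'pred',proj(c,[.5644,.1229,{'seal_neck':.07,'seal_bail':.1295,'seal':.008,'sleeve':0}[l]]).round(1), atz(c,d['xy'],{'seal_neck':.07,'seal_bail':.1295,'seal':.008,'sleeve':0}[l]).round(4))
for d in outline_of('sleeve','wrist')[:2]:
    ys,xs=np.nonzero(d['region']); P=np.array([atz(c,(x,y),.008)[:2] for x,y in zip(xs,ys)],np.float32)
    print(cv2.minAreaRect(P*1000),d['score'])
Rt=tgt(np.radians(-93.6),np.radians(45)); g=np.array([.5644,.1229,.065])
to(g,Rt);to(g-.13*Rt[:,2],Rt)
E
python3 c.py
```

```text
clock: 4.3
position: [0.5642, 0.1943, 0.2476]
tool_rot: [-3.14, 0.234, 1.502]
force: [-0.7, -1.5, 0.1]
grip_width: 0.0854
finger_force: 0.0
clock: 4.8
position: [0.5623, 0.1952, 0.2437]
tool_rot: [-3.13, 0.763, 1.515]
force: [0.0, 0.5, -0.7]
grip_width: 0.0852
finger_force: 0.0
seal_neck 0.64 [326.  112.1] pred [325.4 111.8] [0.5651 0.1224 0.07  ]
seal_bail 0.79 [326.1 152.9] pred [325.7 153.2] [0.5648 0.1234 0.1295]
seal_bail 0.6 [336.3 311. ] pred [325.7 153.2] [ 0.5679 -0.876   0.1295]
seal 0.59 [325.1  79.4] pred [325.1  75.7] [0.5642 0.1175 0.008 ]
seal 0.29 [472.9  58.5] pred [325.1  75.7] [0.738  0.1367 0.008 ]
sleeve 0.67 [349.4 142.2] pred [325.1  71.5] [ 0.5991 -0.0145  0.    ]
sleeve 0.6 [214.5  90.7] pred [325.1  71.5] [0.4141 0.1014 0.    ]
((416.982421875, 102.9354476928711), (84.21554565429688, 73.0523681640625), 88.31965637207031) 0.91
((597.2833862304688, -23.545188903808594), (90.0693130493164, 72.60615539550781), 75.86637878417969) 0.88
t 5.1 TCP [0.5645 0.1912 0.2481] goal [0.5636 0.1095 0.0516] | shift in tool axes now [0.0752 0.0052 0.199 ] in goal axes [0.0812 0.0042 0.1967] | turn [-0.0068 -0.0307 -0.0047] w 0.0852 F [-0.1 -0.3 -0.2]
t 5.1 TCP [0.5645 0.1912 0.2481] goal [0.5693 0.2012 0.1435] | shift in tool axes now [0.0792 0.0043 0.0691] in goal axes [0.0812 0.0042 0.0667] | turn [-0.0068 -0.0307 -0.0047] w 0.0852 F [-0.1 -0.3 -0.2]
```

View pics/w1.png

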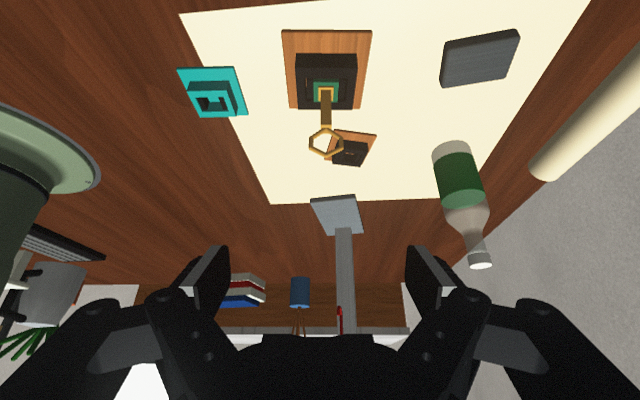

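The wrist view puts the seal neck at (326,112) and the bail at (326,153). Both match the predictions within 1 px, so I'm approaching.

```bash

python3 -m inch '[[0,0,0,-0.007,-0.031,-0.005,0],[0.04,0.002,0.02,0,0,0,0],[0.041,0.0025,0.03,0,0,0,0],[0,0,0.017,0,0,0,0],[0,0,0,0,0,0,0]]'
python3 -m inch '[[0,0,0.03,0,0,0,0],[0,0,0.03,0,0,0,0],[0,0,0.03,0,0,0,0],[0,0,0.015,0,0,0,0],[0,0,0,0,0,0,0]]'
python3 -c "
from h import *
Rt=tgt(np.radians(-93.6),np.radians(45)); to([.565,.1229,.065],Rt)"
```

```text
clock: 5.6
position: [0.5683, 0.1996, 0.1415]
tool_rot: [-3.136, 0.791, 1.514]
force: [0.1, -0.7, 1.0]
grip_width: 0.0857
finger_force: 0.0
clock: 6.1
position: [0.5644, 0.126, 0.0695]
tool_rot: [-3.139, 0.789, 1.51]
force: [0.4, 0.3, -0.3]
grip_width: 0.0854
finger_force: 0.0
t 6.1 TCP [0.5644 0.126  0.0695] goal [0.5642 0.1095 0.0516] | shift in tool axes now [0.0011 0.0008 0.0243] in goal axes [0.001  0.0008 0.0244] | turn [-0.0006  0.0032  0.0016] w 0.0854 F [ 0.4  0.3 -0.3]
```

```bash

python3 -m inch '[[0,0.001,0.012,0,0,0,0],[0,0,0.012,0,0,0,0],[0,0,0,0,0,0,0.6],[0,0,0,0,0,0,0.9],[0,0,0,0,0,0,1]]' 80
python3 -m inch '[[0,0,0,0,0,0,1],[0,0,0,0,0,0,1],[0,0,0,0,0,0,1]]' 80
```

```text
clock: 6.6
position: [0.5643, 0.1108, 0.0525]
tool_rot: [-3.14, 0.787, 1.512]
force: [0.2, -0.5, 0.0]
grip_width: 0.0439
finger_force: 0.0
clock: 6.9
position: [0.5643, 0.1106, 0.0524]
tool_rot: [-3.14, 0.787, 1.512]
force: [1.1, 1.6, 1.8]
grip_width: 0.0035
finger_force: 78.7
```

```bash
python3 - <<'E'
from h import *
s=telemetry.observe();print(s)
a,c=snap('wrist'); b,_=snap('scene')
b=cv2.resize(b[170:310,270:410],(400,400),interpolation=3)
cv2.imwrite('pics/w2.png',np.hstack([cv2.resize(a[:,120:520],(400,400)),b])[:,:,::-1])
E
```

```text
{'clock': 6.9, 'qpos': array([-0.41586276,  0.95150791, -0.38292386,  1.53429257,  0.82018715,
        1.47237978, -1.2281504 ]), 'qd': array([-0.00013392, -0.00167794,  0.00085624,  0.00203136,  0.00019619,
       -0.00163572, -0.00092539]), 'joint_efforts': array([ 1.08634729e+00, -1.12663550e+02, -5.42175069e+00, -2.28435999e+01,
        1.12428591e+00,  3.59715499e+00,  1.67424980e-03]), 'position': array([0.56432245, 0.11057848, 0.0524205 ]), 'tool_rot': array([-3.13988273,  0.78703285,  1.51170987]), 'force': array([1.10799364, 1.58135873, 1.81399919]), 'moment': array([ 0.47590094, -0.10816231,  0.1407462 ]), 'finger_force': 78.72161485254765, 'grip_width': 0.003529594830488958}
```

View pics/w2.png

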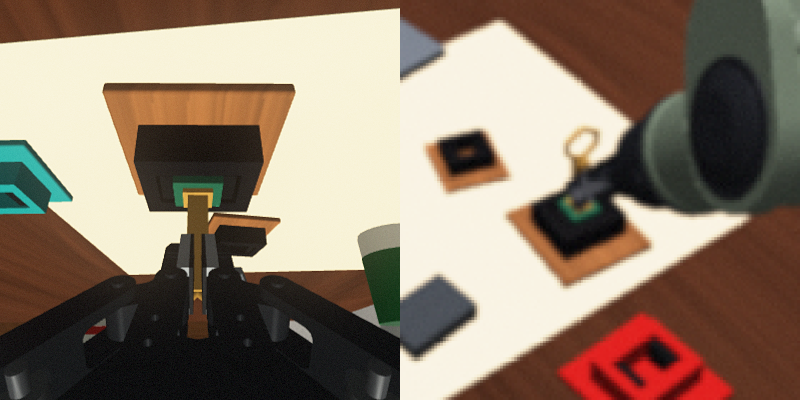

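The neck is held between the pads, at about (200,250) in the left half. Next I lift with a little rocking.

```bash

python3 -m inch '[[-0.002,0,-0.002,0,0.03,0,1],[-0.002,0,-0.002,0,-0.06,0,1],[-0.002,0,-0.002,0,0.06,0,1],[-0.002,0,-0.002,0,-0.06,0,1],[-0.002,0,-0.002,0,0.03,0,1]]' 80
python3 -m inch '[[-0.002,0,-0.002,0,0.03,0,1],[-0.002,0,-0.002,0,-0.06,0,1],[-0.002,0,-0.002,0,0.06,0,1],[-0.002,0,-0.002,0,-0.06,0,1],[-0.002,0,-0.002,0,0.03,0,1]]' 80
```

```text
clock: 7.5
position: [0.5631, 0.1113, 0.0644]
tool_rot: [-3.135, 0.786, 1.517]
force: [0.9, -1.6, -16.8]
grip_width: 0.0024
finger_force: 78.0
clock: 8.0
position: [0.5636, 0.1109, 0.0802]
tool_rot: [-3.137, 0.786, 1.514]
force: [-0.9, 1.1, -4.0]
grip_width: 0.0021
finger_force: 80.0
```

```bash

python3 -m inch '[[-0.007,0,-0.007,0,0,0,1],[-0.014,0,-0.014,0,0,0,1],[-0.02,0,-0.02,0,0,0,1],[-0.02,0,-0.02,0,0,0,1],[-0.01,0,-0.01,0,0,0,1]]' 80
python3 -m inch '[[0,0,0,0,0,0,1],[0,0,0,0,0,0,1]]' 80
cat > d.py <<'E'
from h import *
import sys
s=telemetry.observe(); R0=R.from_euler('xyz',s['tool_rot']).as_matrix(); p=np.array(s['position'])
im,c=snap('wrist'); f=200/np.tan(np.radians(c['fovy'])/2)
# seal in tool frame: assume grasp plane tool y=0 -> landmark positions in tool frame
out={}
for l in ['seal_bail','seal_neck','seal']:
    for d in landmark_of(l,'wrist')[:2]:
        o,r=ray(c,d['xy']); o=R0.T@(o-p); r=R0.T@r
        # nominal pts: seal upright at 45deg grip
        print(l,round(d['score'],2),np.round(d['xy'],1),'tool-frame ray dir',r.round(3),'at nominal depth:')
        up=np.array([-.7071,0,-.7071]); k={'seal_bail':.1215,'seal_neck':.062,'seal':0}[l]-.057
        n=np.array([0,0,-.019])+k*up; t=(n-o)@r; q=o+t*r; print('   nominal',n.round(4),'nearest on ray',q.round(4),'diff',(q-n).round(4))
g=np.array(s['position'])-.019*R0[:,2]; print('grasp',g.round(4),'z force',s['force'].round(1))
E
python3 d.py
```

```text
clock: 8.5
position: [0.565, 0.1106, 0.1847]
tool_rot: [3.139, 0.785, 1.508]
force: [0.3, 0.3, -2.0]
grip_width: 0.0021
finger_force: 80.0
clock: 8.7
position: [0.5642, 0.1102, 0.1807]
tool_rot: [-3.139, 0.787, 1.512]
force: [0.0, 0.6, -2.5]
grip_width: 0.0022
finger_force: 80.0
seal_neck 0.86 [315.9 246.1] tool-frame ray dir [-0.436 -0.004  0.9  ] at nominal depth:
   nominal [-0.0035  0.     -0.0225] nearest on ray [-0.0039 -0.0019 -0.0227] diff [-0.0003 -0.0019 -0.0002]
seal 0.85 [321.1 154.4] tool-frame ray dir [-0.144  0.013  0.989] at nominal depth:
   nominal [0.0403 0.     0.0213] nearest on ray [0.0418 0.0014 0.0215] diff [0.0015 0.0014 0.0002]
seal 0.57 [530.1   2.7] tool-frame ray dir [0.248 0.516 0.82 ] at nominal depth:
   nominal [0.0403 0.     0.0213] nearest on ray [ 0.1091  0.0788 -0.049 ] diff [ 0.0688  0.0788 -0.0703]
grasp [0.5651 0.1237 0.1941] z force [ 0.   0.6 -2.5]
```

```bash
cat > e.py <<'E'
from h import *
Y=-1.413; Rt=tgt(Y,np.radians(45)); H=np.array([.575,-.2405,.223]); xs=np.array([np.cos(Y),np.sin(Y),0])
to(H-.08*xs+[0,0,.019-.0645],Rt)
E
python3 e.py
```

```text
t 8.9 TCP [0.564  0.1103 0.1798] goal [ 0.5645 -0.1748  0.1641] | shift in tool axes now [-0.1895  0.0178  0.2128] in goal axes [-0.188  -0.0443  0.2103] | turn [-0.1568  0.0024 -0.1519] w 0.0022 F [ 0.7  0.4 -1.9]
```

```bash

python3 -m inch '[[0,0,0,-0.04,0.001,-0.04,1],[0,0,0,-0.078,0.001,-0.072,1],[0,0,0,-0.039,0,-0.04,1],[-0.01,-0.0024,0.011,0,0,0,1],[-0.02,-0.0047,0.0224,0,0,0,1]]'
python3 -m inch '[[-0.026,-0.0062,0.029,0,0,0,1],[-0.026,-0.0062,0.029,0,0,0,1],[-0.026,-0.0062,0.029,0,0,0,1],[-0.026,-0.0062,0.029,0,0,0,1],[-0.026,-0.0062,0.029,0,0,0,1]]'
python3 -m inch '[[-0.018,-0.004,0.02,0,0,0,1],[-0.01,-0.0024,0.012,0,0,0,1],[0,0,0,0,0,0,1],[0,0,0,0,0,0,1]]'
cat >> e.py <<'E'
a,c=snap('wrist'); ca=c; fs=[]
for n in ['wrist','scene','top']:
    if n!='wrist': im,c=snap(n)
    else: im=a
    print(n,'pred hook',proj(c,H).round(1),'bail',end=' ')
    s=telemetry.observe();R0=R.from_euler('xyz',s['tool_rot']).as_matrix();g=np.array(s['position'])-.019*R0[:,2];b=g+[0,0,.0645]
    print(b.round(4),proj(c,b).round(1))
    for l in ['hook_seat','seal_bail']:
        for d in landmark_of(l,n)[:2]: print('  ',l,round(d['score'],2),np.round(d['xy'],1))
    u,v=proj(c,H).astype(int) if n!='wrist' else (320,220)
    w=50 if n!='wrist' else 160
    u=min(max(u,w),640-w);v=min(max(v,w),400-w); fs.append(cv2.resize(im[v-w:v+w,u-w:u+w],(400,400),interpolation=3))
import time; cv2.imwrite('pics/e%d.png'%(s['clock']*10),np.hstack(fs[:2])[:,:,::-1]); print(s['clock'])
E
python3 e.py; ls pics
```

```text
clock: 9.4
position: [0.5642, 0.0662, 0.1776]
tool_rot: [3.14, 0.784, 1.73]
force: [1.4, 0.0, -2.3]
grip_width: 0.0017
finger_force: 79.9
clock: 9.9
position: [0.5638, -0.1342, 0.1673]
tool_rot: [3.14, 0.786, 1.726]
force: [0.9, 0.1, -2.7]
grip_width: 0.0021
finger_force: 79.8
clock: 10.3
position: [0.5648, -0.1741, 0.1646]
tool_rot: [3.139, 0.785, 1.727]
force: [-0.4, 1.1, -1.5]
grip_width: 0.0019
finger_force: 80.0
t 10.3 TCP [ 0.5648 -0.1741  0.1646] goal [ 0.5645 -0.1748  0.1641] | shift in tool axes now [-0.0001 -0.0004  0.0009] in goal axes [-0.0001 -0.0004  0.0009] | turn [ 0.0012 -0.0006 -0.0011] w 0.0019 F [-0.4  1.1 -1.5]
wrist pred hook [318.5 333.4] bail [ 0.5629 -0.1602  0.2426] [320.8 366.3]
   hook_seat 0.46 [316.9 337.3]
scene pred hook [258.5 128.2] bail [ 0.563  -0.1603  0.2428] [275.3 131.9]
   hook_seat 0.58 [259.6 131. ]
   seal_bail 0.72 [272.2 132.2]
top pred hook [442.8 208.1] bail [ 0.5628 -0.1609  0.2429] [412.2 212.4]
   seal_bail 0.58 [419.1 212.4]
10.65
crop.png
e106.png
scene0.png
top0.png
w1.png
w2.png
```

View pics/e106.png

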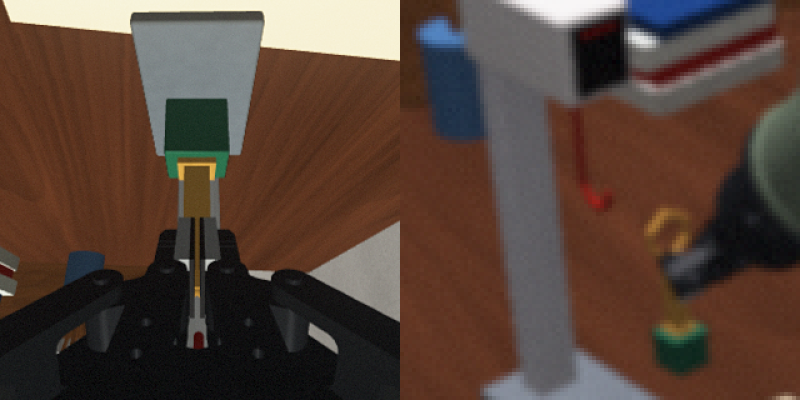

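The wrist view shows the red hook tip centred between the fingers at about (318,332). The scene view shows the bail level with the hook and to its -x side, so I'm moving in.

```bash

python3 -m inch '[[-0.007,0,0.007,0,0,0,1],[-0.01,0,0.01,0,0,0,1],[-0.01,0,0.01,0,0,0,1],[-0.006,0,0.006,0,0,0,1],[0,0,0,0,0,0,1]]'
python3 -m inch '[[-0.006,0,0.006,0,0,0,1],[-0.006,0,0.006,0,0,0,1],[-0.006,0,0.006,0,0,0,1],[-0.0055,0,0.0055,0,0,0,1],[0,0,0,0,0,0,1]]'
sed -i 's/H-.08\*xs/H-.0*xs/; s/w=50/w=30/' e.py; python3 e.py; ls pics
```

```text
clock: 11.25
position: [0.5716, -0.2229, 0.1651]
tool_rot: [3.139, 0.786, 1.724]
force: [0.5, -0.6, -2.8]
grip_width: 0.0015
finger_force: 79.7
clock: 11.75
position: [0.577, -0.2551, 0.1651]
tool_rot: [3.139, 0.786, 1.726]
force: [-0.3, -0.5, -2.7]
grip_width: 0.0018
finger_force: 78.4
t 11.75 TCP [ 0.577  -0.2551  0.1651] goal [ 0.5771 -0.2538  0.1641] | shift in tool axes now [ 0.0016  0.0003 -0.0002] in goal axes [ 0.0016  0.0003 -0.0002] | turn [ 0.0001  0.0006 -0.0022] w 0.0018 F [-0.3 -0.5 -2.7]
wrist pred hook [320.5 320.2] bail [ 0.575  -0.241   0.2429] [320.6 366. ]
   hook_seat 0.67 [319.1 324.7]
   hook_seat 0.67 [319.2 241.6]
scene pred hook [258.5 128.2] bail [ 0.5752 -0.2399  0.2428] [257.9 122.3]
   hook_seat 0.38 [256.2 129.7]
   seal_bail 0.76 [255.7 124.3]
top pred hook [442.8 208.1] bail [ 0.5752 -0.24    0.2429] [444.7 206.6]
   hook_seat 0.65 [198.5 265.3]
   hook_seat 0.48 [443.5 205.7]
12.1
crop.png
e106.png
e121.png
scene0.png
top0.png
w1.png
w2.png
```

View pics/e121.png

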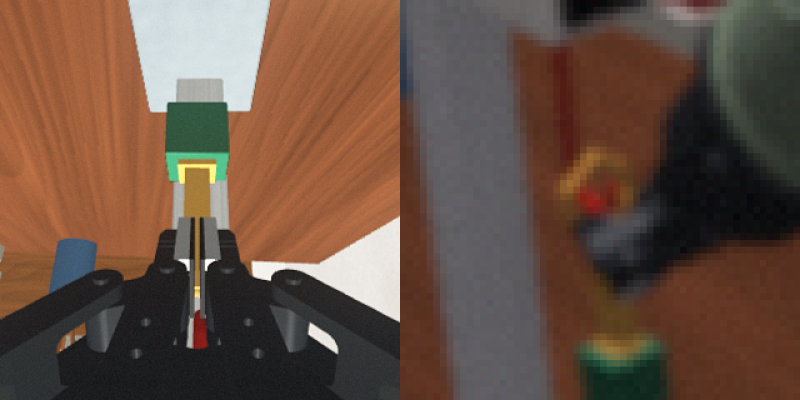

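The scene view shows the red hook tip inside the bail ring, so I lower it slowly and watch the force.

```bash
cat > f.py <<'E'
from h import *
F=[]
for i in range(5): grab_frame('scene'); F.append(telemetry.observe()['force'])
F=np.array(F);print('mean F',F.mean(0).round(2),'z',F[:,2].round(1),telemetry.observe()['position'].round(4))
E
python3 f.py
python3 -m inch '[[0.003,0,0.003,0,0,0,1],[0.003,0,0.003,0,0,0,1],[0.003,0,0.003,0,0,0,1],[0.003,0,0.003,0,0,0,1],[0,0,0,0,0,0,1]]'
python3 -m inch '[[0.003,0,0.003,0,0,0,1],[0.003,0,0.003,0,0,0,1],[0.003,0,0.003,0,0,0,1],[0.003,0,0.003,0,0,0,1],[0,0,0,0,0,0,1]]'
python3 f.py
```

```text
mean F [-0.43  0.39 -2.24] z [-2.8 -1.5 -2.6 -2.6 -1.6] [ 0.5773 -0.2536  0.165 ]
clock: 12.95
position: [0.5771, -0.2536, 0.1472]
tool_rot: [3.141, 0.785, 1.728]
force: [-0.2, 0.1, -1.6]
grip_width: 0.002
finger_force: 78.5
clock: 13.45
position: [0.5772, -0.2536, 0.1304]
tool_rot: [3.14, 0.785, 1.728]
force: [-0.2, 0.0, -0.1]
grip_width: 0.0022
finger_force: 78.3
mean F [ 0.34 -0.47 -0.84] z [-0.8 -1.1 -1.  -0.3 -1.1] [ 0.5774 -0.2537  0.1312]
```

```bash

python3 -m inch '[[0.002,0,0.002,0,0,0,1],[0.002,0,0.002,0,0,0,1],[0.002,0,0.002,0,0,0,1],[0,0,0,0,0,0,1],[0,0,0,0,0,0,1]]'
python3 f.py; python3 f.py; sed -i 's/H-.0\*xs+\[0,0,.019/H-.0*xs+[0,0,-.025/' e.py; python3 e.py; ls pics
```

```text
clock: 14.2
position: [0.5773, -0.2537, 0.1225]
tool_rot: [3.14, 0.786, 1.727]
force: [-0.2, -0.9, 0.4]
grip_width: 0.0019
finger_force: 78.1
mean F [ 0.12 -0.22  0.16] z [-0.2 -0.   0.6 -0.2  0.6] [ 0.5774 -0.2537  0.1227]
mean F [ 0.35 -0.09 -0.24] z [ 0.2 -0.7 -0.1 -0.5 -0.2] [ 0.5774 -0.2537  0.1226]
t 14.7 TCP [ 0.5774 -0.2537  0.1226] goal [ 0.5771 -0.2538  0.1201] | shift in tool axes now [ 0.0017 -0.0003  0.0018] in goal axes [ 0.0017 -0.0003  0.0018] | turn [ 0.0013  0.0001 -0.0013] w 0.0021 F [ 1.5  0.3 -0.2]
wrist pred hook [320.  425.6] bail [ 0.5752 -0.2404  0.2005] [320.2 366.2]
scene pred hook [258.5 128.2] bail [ 0.5752 -0.2404  0.2005] [259.1 135. ]
   hook_seat 0.42 [261.4 136.6]
   seal_bail 0.51 [261.9 134.4]
top pred hook [442.8 208.1] bail [ 0.5752 -0.2404  0.2005] [440.5 209.5]
   hook_seat 0.35 [439.3 205.7]
   seal_bail 0.67 [445.5 208.6]
15.05
crop.png
e106.png
e121.png
e150.png
scene0.png
top0.png
w1.png
w2.png
```

```bash

python3 -m inch '[[0,0,0,0,0,0,1],[0,0,0,0,0,0,1],[0,0,0,0,0,0,0.94],[0,0,0,0,0,0,0.9],[0,0,0,0,0,0,0.85]]' 20
python3 -m inch '[[0,0,0,0,0,0,0.75],[0,0,0,0,0,0,0.6],[0,0,0,0,0,0,0.4],[0,0,0,0,0,0,0.3],[0,0,0,0,0,0,0.3]]' 20
sed -i 's/w=30/w=50/' e.py; python3 e.py
```

```text
clock: 15.65
position: [0.5773, -0.2536, 0.1225]
tool_rot: [3.139, 0.785, 1.727]
force: [1.0, 0.1, 0.7]
grip_width: 0.0131
finger_force: 0.0
clock: 16.15
position: [0.5774, -0.2536, 0.1225]
tool_rot: [3.139, 0.785, 1.727]
force: [0.5, 0.3, 0.0]
grip_width: 0.0596
finger_force: 0.0
t 16.15 TCP [ 0.5774 -0.2536  0.1225] goal [ 0.5771 -0.2538  0.1201] | shift in tool axes now [ 0.0017 -0.0003  0.0018] in goal axes [ 0.0017 -0.0003  0.0018] | turn [ 0.0013  0.0001 -0.0011] w 0.0596 F [0.5 0.3 0. ]
wrist pred hook [320.  425.7] bail [ 0.5752 -0.2404  0.2005] [320.2 366.3]
scene pred hook [258.5 128.2] bail [ 0.5752 -0.2404  0.2005] [259.1 135. ]
   hook_seat 0.57 [260.4 135.7]
   seal_bail 0.59 [257.8 135.3]
top pred hook [442.8 208.1] bail [ 0.5752 -0.2404  0.2005] [440.4 209.5]
   hook_seat 0.5 [440.1 208.1]
   seal_bail 0.78 [446.4 210.1]
16.5
```

```bash
ls pics
```

```text
crop.png
e106.png
e121.png
e150.png
e165.png
scene0.png
top0.png
w1.png
w2.png
```

View pics/e165.png

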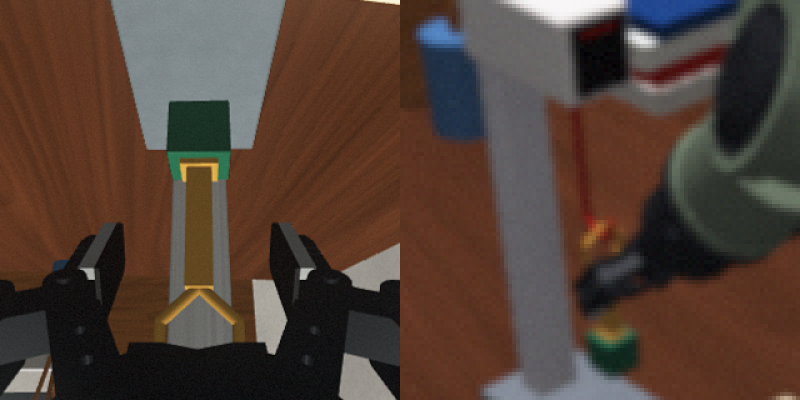

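The seal hangs free on the dipped hook and the fingers are open clear of the neck. I'm backing out along the tool axis.

```bash

python3 -m inch '[[0,0,-0.01,0,0,0,0.2],[0,0,-0.015,0,0,0,0.2],[0,0,-0.02,0,0,0,0.2],[0,0,-0.03,0,0,0,0.2],[0,0,-0.03,0,0,0,0.2]]'
python3 -m inch '[[0,0,-0.03,0,0,0,0.2],[0,0,-0.02,0,0,0,0.2],[0,0,0,0,0,0,0.2],[0,0,0,0,0,0,0.2],[0,0,0,0,0,0,0.2]]'
for i in 1 2 3 4; do python3 -m inch '[[0,0,0,0,0,0,0.2],[0,0,0,0,0,0,0.2],[0,0,0,0,0,0,0.2],[0,0,0,0,0,0,0.2],[0,0,0,0,0,0,0.2]]' >/dev/null; done
python3 - <<'E'
from h import *
fs=[]
for i in range(3):
    im,c=snap('wrist'); fs.append(im.astype(int))
    print([(l,np.round(landmark_of(l,'wrist')[0]['xy'],1)) for l in ['seal_bail','seal_neck','seal'] if landmark_of(l,'wrist')])
print(np.abs(fs[2]-fs[0]).max(2)[100:300].mean(),np.abs(fs[1]-fs[0]).max(2)[100:300].mean(),telemetry.observe()['clock'],telemetry.observe()['qd'].round(3))
b,_=snap('scene'); b=cv2.resize(b[60:220,180:340],(400,400),interpolation=3)
cv2.imwrite('pics/fin.png',np.hstack([cv2.resize(im[:,120:520],(400,400)),b])[:,:,::-1])
E
```

```text
clock: 17.1
position: [0.5652, -0.1786, 0.1983]
tool_rot: [3.139, 0.785, 1.727]
force: [-0.2, 0.8, -0.3]
grip_width: 0.0682
finger_force: 0.0
clock: 17.6
position: [0.5595, -0.1461, 0.2318]
tool_rot: [3.14, 0.786, 1.727]
force: [-0.1, -0.4, -0.3]
grip_width: 0.0683
finger_force: 0.0
[('seal_bail', array([317.9, 235.3])), ('seal_neck', array([319.4, 180.9])), ('seal', array([320.8, 136.8]))]
[('seal_bail', array([319.4, 238.3])), ('seal_neck', array([317.5, 182.1])), ('seal', array([320.5, 136.2]))]
[('seal_bail', array([320.2, 235.6])), ('seal_neck', array([320.2, 183. ])), ('seal', array([320.4, 137.5]))]
4.3044765625 4.3549453125 20.65 [-0.     0.001  0.    -0.     0.    -0.001 -0.001]
```

View pics/fin.png

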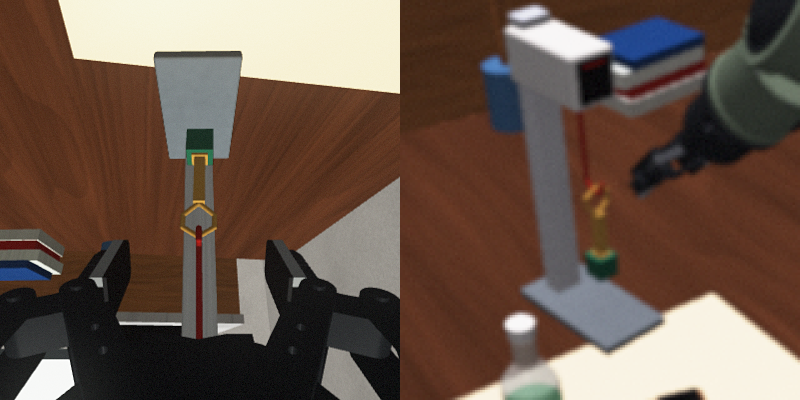

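The seal hangs still with its bail on the hook, at about (198,230) in the left half, and the gripper is well clear. Before handing in I let it settle a little longer.

```bash
for i in 1 2 3 4; do python3 -m inch '[[0,0,0,0,0,0,0.2],[0,0,0,0,0,0,0.2],[0,0,0,0,0,0,0.2],[0,0,0,0,0,0,0.2],[0,0,0,0,0,0,0.2]]' >/dev/null; done; python3 -c "from h import *; print(bot.job_done())"
```

```text
the job is handed in; nothing more can be done
None
```

The seal is out of its sleeve and hanging still by its bail on the dipped hook, with the gripper clear of everything; I handed the job in at about 23 s and no verdict came back.

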